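# Check-weigh a pulley block on the hanging spring scale

### The job

Check-weigh the pulley block from the cardboard tray: hang it by its eye on the hook of the spring scale, letting the spring take the whole weight slowly so that the hook neither drops nor jumps when you let go, and leave it hanging untouched and still for at least a second so that the scale can be read. Then take hold of it again, lift it gently off the hook without jerking the scale, and set it down upright in the blue tray. Leave everything else where it is.

Things in the scene. Friction and masses are not known exactly. Their poses are not given: they have to be found in the camera images.
- block: Pulley block to be weighed, standing upright: two aluminium side plates with a yellow sheave between, steel head, dark collar (20 mm diameter, up to 92 mm high) and an upright steel eye on top (up to 144 mm). Mass not known: anywhere from 0.18 to 0.77 kg, balanced about its vertical middle line. Origin: centre of its flat foot, z up. Both x directions are alike.
- block_grip (a point): Middle of the side plates, 40 mm above the foot. The plates' outer faces (to grip) are flat, 32 mm apart along the block's y. The plates are 60 mm wide along x up to 50 mm height, then rounded, ending 72 to 80 mm high. Since the eye stands above and the scale hangs over the hook, it is best held with the hand slanting in along the block's x (about 40 degrees from vertical), a little in front of the middle.
- block_eye (a point): Inside top of the eye's opening, where a hook carries it: 137 mm above the foot, on the middle line. The eye lies in the block's y-z plane (one goes through it along x): opening from 99 to 137 mm high and 24 mm wide, bar 7 mm thick.
- stand: Scale stand, fixed. Origin: on the counter plumb below the hook, +x towards the post. Grey base plate 12 mm thick, 170 mm wide (y), from x -35 to +195 mm; post 22 mm thick at x = +150 mm; arm 498 to 518 mm high. From it hangs the tubular spring scale, 36 mm thick: green housing, clear window, aluminium cap with its lower edge 303 mm high, then the hook.
- hook (a joint): How far the hook is pulled down, in m: 0 empty (upper stop), at most 0.085. Spring 100 N/m (0.5 kg pulls it down 49 mm), lightly damped. The hook only slides up and down; it does not swing or turn. A red disc in the window moves with it. Delicate: it must never move at 0.08 m/s or more, nor the scale be loaded or pushed with 12 N.
- hook_seat (a point): Lowest point of the inside of the hook, where the eye's bar comes to rest; 245 mm above the counter when empty; moves with the hook. The hook is 6 mm steel wire bent in the stand's x-z plane, inside about 26 mm wide, the wire going 6 mm below the seat; its back bend reaches x = +20 mm and joins the straight shank on the axis 50 mm above the seat.
- hook_tip (a point): End of the hook's upturned tip, 18 mm in front of the seat (stand's -x) and 19 mm above it. The hook is open to -x: the entry lies between this tip and the shank above and behind it, about 30 mm clear.
- in_tray: Cardboard tray with the incoming goods, fixed, 230 (x) by 160 (y) mm, rim 22 mm high, walls 4 mm and floor 4 mm thick. Origin: centre of its underside on the counter.
- out_tray: Blue plastic tray for weighed goods, empty, fixed, 230 (x) by 160 (y) mm, rim 22 mm high, walls 4 mm and floor 4 mm thick. Origin: centre of its underside on the counter.
- sheave: Bystander: loose yellow sheave wheel lying in the cardboard tray beside the block, 55 mm diameter, 17 mm high. Origin: centre of its underside.
- carton: Bystander: closed carton 130 by 100 mm, 75 mm high. Origin: centre of its underside.
- tape: Bystander: roll of orange tape lying flat, 96 mm diameter, 48 mm high. Origin: centre of its underside.
- shackle: Bystander: steel shackle lying flat beside the stand, about 60 by 60 mm, 10 mm high. Origin: at counter height in its middle.
Mind the look-alikes: they are no part of the job. Of the things that look like the block, the smaller one is meant.

How it is judged:
By the outcome, as a careful person would: the job done as asked, in the order asked, and still so for the second after the job is handed in, with the robot touching nothing.
It also fails if it takes over 72 s, if anything falls off the work surface, if the arm or the gripper's body presses on something with over 40 N, if the wrist force passes 120 N, or if a joint passes its speed limit or range.

### The arm

A 6-joint arm with a two-finger parallel gripper is mounted at the origin on the work surface. World frame = base frame: x ahead of the robot, y to its left, z up, the work surface at z = 0. Lengths are in mm, angles in rad, forces in N, time in s.
With the tool pointing down it reaches from about 300 to 775 mm from the base axis. Payload 14.6 kg.
Tool frame: the origin (TCP) lies between the finger pads; the fingertips stand 19 mm ahead of it and the grasp point (between the pads) is the TCP; z points along the fingers, y is the line along which they close (so a half turn about z gives the same grasp; the last joint's range is limited). The gripper opens to 94 mm and grips with 3 to 60 N. Pads are 16 mm wide; open, the fingers measure 119 mm over their backs; the gripper's body (75 mm by 177 mm) begins 78 mm behind the grasp point.
Start: joints at [1.119, 0.3, 1.521, -0, 1.321, -0.067], TCP at [206.452, 509.771, 224.446] pointing down, gripper open.
Joint ranges: [-3.03, 3.03], [-0.79, 2.21], [0.23, 2.52], [-1.04, 4.18], [0, 3.07], [-2.55, 2.55]. Speed limits (rad/s): [2.22, 2.22, 2.57, 3.14, 3.14, 3.14].

### API

Orientations are given as [roll, pitch, yaw] about the fixed x, y, z axes, in that order (R = Rz(yaw) Ry(pitch) Rx(roll)).
In Python, from cell import monitor, imaging, job, find_in, trace gives the robot as it stands. The module is installed in compiled form; this text tells all that it offers.
- The arm moves only by the tool arm_command, never from a script. Its argument "steps" is a list of rows, each a list of 5 numbers: the opening, from 0 (shut) to 1 (fully open), then the shift along the tool's x, y, z in mm, then the turn about the tool's z in degrees. In form: [[gripper, dx, dy, dz, turn], ...]. A call has 1 to 20 rows; each row is the pose to reach, as a shift and turn from the pose commanded when the call began, along the tool's axes at that moment; what a row does not reach only later rows make up. A row lasts 1/8 s, in which the tool goes at most 62.5 mm and 10.7 degrees, less where a joint would pass 70% of its speed; a pose out of reach is approached as far as the arm can. A call with a gripper value outside its range is refused whole. The fingers move at their own pace and stop on an object; "force" is the grip in N (left out, the last holds). Time passes only in rows, so rows that repeat a pose let the fingers close. It gives the time, the measured TCP pose, the force, the opening and the grip force at its end, in the units of the state.
- monitor.read_state(): the state, without advancing time (a new reading comes with each control period).
- imaging.camera(name): name is "scene" or "top" or "wrist"; returns a dict with "img" (420x560x3 uint8, red, green, blue), "mtx" (3x3 intrinsics, pixels), "view" (4x4, takes a point from world to camera coordinates). Camera axes: x right, y down, z forward; pixel columns grow to the right and rows downward; lengths in mm; the calibration is good to about 2 mm. The wrist camera is an equidistant fisheye: a pixel r from the principal point sees the ray r / f radians off the axis. A picture is of the moment at which its call begins. There is no depth.
- job.sign_off(): hands the job in; it is judged then, once.
Trained networks look in a picture, given as the dict that the camera call returned (one of the last four; its "shot" number tells which), for a name from the list of things; names that differ only in an ending like _2 or _b are one class to them, and where a whole thing is asked for, a point or a joint stands for the part that bears it (a point fixed in the world has none). Each returns a list of dicts, best first, with "p" (0 to 1); they miss things now and then, are a little off and sometimes report something else, mostly with a low value. They report only what shows in the picture. A call takes as long as a camera call. They do not tell look-alikes from the thing itself.
- find_in(picture, target): "rect" ([centre column, centre row, width, height] in pixels, round what is visible of it).
- trace(picture, target): "region" (420x560 bool, what is visible of it) and "rect" ([centre column, centre row, width, height] in pixels, round what is visible of it).
The state is a dict: "clock": time; "joints": joint angles; "qd": joint speeds; "effort": joint torques, N m; "eef_pos": TCP position; "eef_rot": TCP orientation; "wrist_force": force on the tool from outside, world axes, zero at the start; "moment": the same for the moment, N m; "finger_gap": finger opening in mm; "finger_force": force on a finger pad.
Only numpy, scipy, OpenCV 4.12 (cv2) and the standard library are available. Lean on these libraries where they do the work, as an engineer would, in place of code of your own. Each camera call takes 0.05 s, during which the arm holds its last target. There are 200 camera calls.

## Working session

There is one attempt and no reset: what is moved stays moved. The work goes in short steps, Python scripts to look and compute and a tool call to move; the robot and the scene stay as the last step left them, time stands still between calls to the robot, and variables do not carry over. Pictures are saved under pics/ and viewed, at most 10 in all, crops included, and the job is handed in when it is done.

Besides the shell and the picture viewer there is one more tool, called after "Call:" as a command line: name --pt "numbers of a row" for each row, then --argument value for the rest. arm_command: Moves the arm, as the interface text tells. Its arguments: {"type":"object","properties":{"steps":{"type":"array","items":{"type":"array","items":{"type":"number"}}},"force":{"type":"number"}},"required":["steps"]}

```bash
mkdir -p pics; cat > h.py <<'E'
import numpy as np, cv2
from cell import monitor, imaging, job, find_in, trace
from scipy.spatial.transform import Rotation as Ro
def cam(n,save=None):
    c=imaging.camera(n)
    if save: cv2.imwrite('pics/'+save+'.png',c['img'][:,:,::-1])
    return c
def ray(c,u,v,fish=False):
    K=np.array(c['mtx']);V=np.array(c['view'])
    x=(u-K[0,2])/K[0,0];y=(v-K[1,2])/K[1,1]
    if fish:
        r=np.hypot(x,y);d=np.array([np.sin(r)*x/max(r,1e-9),np.sin(r)*y/max(r,1e-9),np.cos(r)])
    else: d=np.array([x,y,1.])
    R=V[:3,:3];return -R.T@V[:3,3],R.T@d/np.linalg.norm(d)
def atz(c,u,v,z,fish=False):
    o,d=ray(c,u,v,fish);return o+d*(z-o[2])/d[2]
def proj(c,P,fish=False):
    V=np.array(c['view']);K=np.array(c['mtx']);p=V[:3,:3]@np.array(P,float)+V[:3,3]
    if fish:
        n=np.hypot(p[0],p[1]);t=np.arctan2(n,p[2]);q=p[:2]/max(n,1e-9)*t
    else: q=p[:2]/p[2]
    return np.array([K[0,0]*q[0]+K[0,2],K[1,1]*q[1]+K[1,2]])
def tri(rs):
    A=np.zeros((3,3));b=np.zeros(3)
    for o,d in rs:
        M=np.eye(3)-np.outer(d,d);A+=M;b+=M@o
    return np.linalg.solve(A,b)
def st():
    s=monitor.read_state();print({k:np.round(v,3).tolist() for k,v in s.items()});return s
E
python3 - <<'E'
from h import *
st()
a=cam('scene','s0');b=cam('top','t0')
for n in ['block','block_eye','stand','hook','hook_tip','in_tray','out_tray','sheave','carton','tape','shackle']:
    for nm,c in (('s',a),('t',b)):
        print(n,nm,[(np.round(r['rect']).tolist(),round(r['p'],2)) for r in find_in(c,n)][:4])
cv2.imwrite('pics/both0.png',cv2.resize(np.hstack([a['img'],b['img']])[:,:,::-1],(800,300)))
for c in(a,b): print(np.round(c['mtx'],1).tolist(),np.round(c['view'],3).tolist())
E
```

```text
{'clock': 0.0, 'joints': [1.119, 0.3, 1.522, -0.0, 1.321, -0.067], 'qd': [0.0, 0.002, 0.003, -0.0, -0.001, 0.0], 'effort': [-0.001, -53.181, -35.273, 0.071, 0.024, -0.0], 'eef_pos': [206.356, 509.552, 223.882], 'eef_rot': [-3.14, -0.0, 2.757], 'wrist_force': [0.053, 0.129, -0.604], 'moment': [0.016, -0.019, -0.017], 'finger_force': 0.0, 'finger_gap': 94.075}
block s [([282.0, 237.0, 33.0, 51.0], 0.8), ([188.0, 249.0, 30.0, 66.0], 0.63)]
block t [([257.0, 210.0, 33.0, 25.0], 0.91), ([334.0, 281.0, 36.0, 41.0], 0.8)]
block_eye s [([186.0, 250.0, 31.0, 68.0], 0.63), ([282.0, 237.0, 29.0, 54.0], 0.59)]
block_eye t [([335.0, 280.0, 42.0, 39.0], 0.96), ([257.0, 214.0, 27.0, 27.0], 0.57), ([244.0, 267.0, 22.0, 26.0], 0.23)]
stand s [([120.0, 282.0, 241.0, 276.0], 0.97)]
stand t [([458.0, 207.0, 201.0, 101.0], 0.56)]
hook s [([176.0, 277.0, 24.0, 22.0], 0.43)]
hook t []
hook_tip s [([177.0, 278.0, 21.0, 20.0], 0.64)]
hook_tip t []
in_tray s [([267.0, 243.0, 122.0, 95.0], 0.76), ([278.0, 236.0, 32.0, 53.0], 0.72)]
in_tray t [([259.0, 236.0, 72.0, 102.0], 0.72)]
out_tray s [([300.0, 184.0, 109
[... 242 characters left out ...]
.0, 199.0, 103.0], 0.45)]
carton s [([338.0, 302.0, 82.0, 86.0], 0.79), ([286.0, 370.0, 32.0, 33.0], 0.5)]
carton t [([281.0, 138.0, 49.0, 65.0], 0.84)]
tape s [([367.0, 247.0, 46.0, 47.0], 0.87)]
tape t [([211.0, 143.0, 44.0, 45.0], 0.89)]
shackle s [([283.0, 370.0, 34.0, 32.0], 0.88)]
shackle t [([348.0, 148.0, 31.0, 26.0], 0.59)]
[[450.2, 0.0, 280.3], [0.0, 450.2, 215.5], [0.0, 0.0, 1.0]] [[0.81, 0.586, 0.01, -525.728], [0.465, -0.633, -0.619, -128.677], [-0.356, 0.507, -0.785, 1207.47], [0.0, 0.0, 0.0, 1.0]]
[[416.5, 0.0, 274.6], [0.0, 416.5, 207.8], [0.0, 0.0, 1.0]] [[0.001, -0.999, 0.032, 54.797], [-0.99, -0.005, -0.144, 597.742], [0.144, -0.032, -0.989, 888.109], [0.0, 0.0, 0.0, 1.0]]
```

View pics/s0.png

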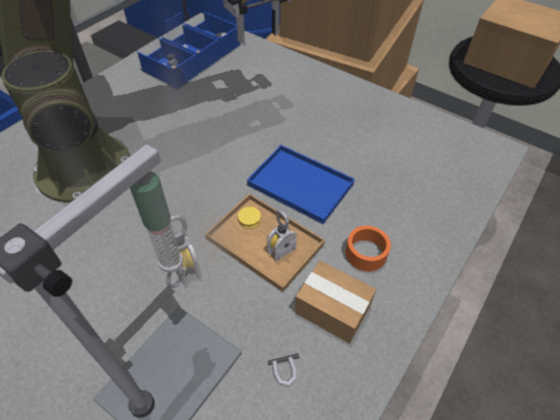

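View pics/t0.png

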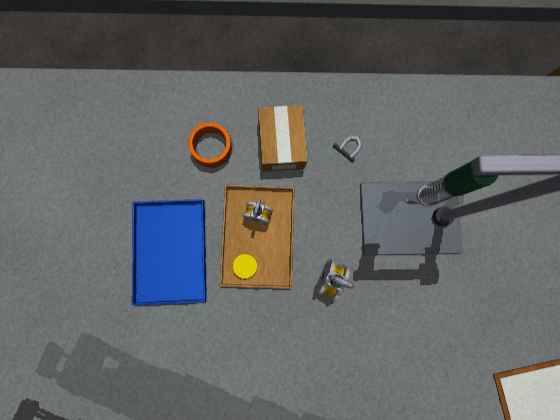

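```bash
python3 - <<'E'
from h import *
b=cam('top');a=cam('scene')
T=lambda u,v,z:np.round(atz(b,u,v,z)[:2]).tolist()
print('block',T(257,210,60),'big',T(334,281,80),'in',T(259,236,15),'out',T(168,251,15),'plate',[T(*p,12) for p in((361,182),(361,253),(461,253))])
for nm,c in(('scene',a),('top',b)):
    for t in('block','stand','in_tray','out_tray','sheave'):
        for r in trace(c,t)[:2]:
            m=r['region'].astype(np.uint8);cs=max(cv2.findContours(m,0,2)[0],key=cv2.contourArea)
            print(nm,t,round(r['p'],2),np.round(r['rect']).tolist(),cv2.minAreaRect(cs))
crop=np.hstack([cv2.resize(a['img'][150:320,120:300],None,fx=2.2,fy=2.2),cv2.resize(b['img'][170:300,225:365],(400,374))])
cv2.imwrite('pics/c1.png',crop[:,:,::-1]);print(crop.shape)
E
```

```text
block [590.0, 96.0] big [438.0, -67.0] in [537.0, 91.0] out [502.0, 295.0] plate [[664.0, -147.0], [499.0, -142.0], [499.0, -375.0]]
scene block 0.97 [282.0, 236.0, 36.0, 49.0] ((282.0, 234.5), (51.0, 28.0), 90.0)
scene block 0.9 [185.0, 249.0, 28.0, 64.0] ((183.06741333007812, 246.79209899902344), (66.03375244140625, 21.211748123168945), 77.00537872314453)
scene stand 0.62 [121.0, 281.0, 243.0, 274.0] ((134.95504760742188, 302.0281066894531), (256.73150634765625, 199.17361450195312), 57.9946174621582)
scene in_tray 0.91 [268.0, 243.0, 119.0, 96.0] ((264.4800109863281, 238.52850341796875), (102.07525634765625, 68.25912475585938), 35.07374954223633)
scene out_tray 0.82 [300.0, 185.0, 110.0, 80.0] ((300.3172607421875, 181.39312744140625), (95.87348937988281, 55.75163650512695), 27.5972957611084)
scene sheave 0.62 [248.0, 217.0, 27.0, 23.0] ((249.0, 217.0), (22.0, 22.0), 90.0)
scene sheave 0.56 [268.0, 242.0, 122.0, 92.0] ((264.423095703125, 239.11538696289062), (104.00628662109375, 66.28667449951172), 33.690067291259766)
top block 0.94 [333.0, 280.0, 34.0, 37.0] ((335.22265625, 280.737
[... 171 characters left out ...]
), 15.255120277404785)
top stand 0.77 [459.0, 206.0, 199.0, 103.0] ((461.08135986328125, 205.5406951904297), (90.54141235351562, 213.89581298828125), 77.11181640625)
top out_tray 0.7 [169.0, 250.0, 77.0, 104.0] ((168.17935180664062, 250.99537658691406), (102.7867431640625, 74.59086608886719), 88.53119659423828)
top out_tray 0.45 [259.0, 213.0, 31.0, 23.0] ((258.6461486816406, 210.66925048828125), (27.73500633239746, 22.243478775024414), 19.44003677368164)
top sheave 0.56 [244.0, 269.0, 23.0, 25.0] ((244.0, 265.5), (23.0, 22.0), 90.0)
top sheave 0.55 [257.0, 210.0, 34.0, 24.0] ((257.5747375488281, 210.21995544433594), (26.217174530029297, 22.416648864746094), 14.931416511535645)
(374, 796, 3)
```

View pics/c1.png

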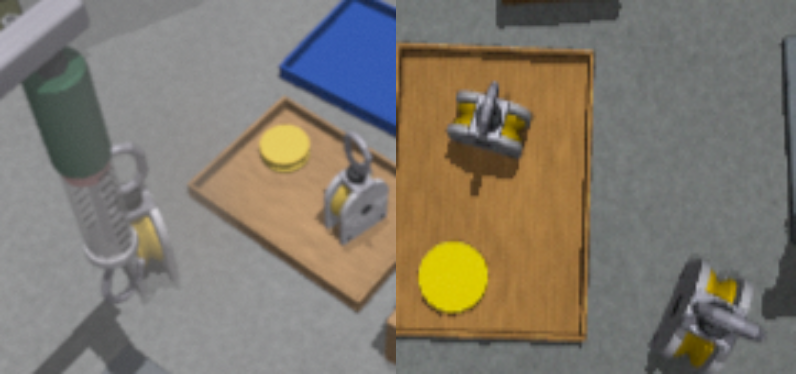

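Call:
arm_command --pt "1 0 0 -60 0" --pt "1 0 0 -120 0" --pt "1 0 0 -180 0" --pt "1 0 0 -240 0"

```text
clock: 2.3
eef_pos: [206.3, 509.3, 466.6]
eef_rot: [3.141, 0.0, 2.757]
wrist_force: [-0.4, -0.4, 0.2]
finger_gap: 94.3
finger_force: 0.0
```

Call:
arm_command --pt "1 20 -30 30 10.7" --pt "1 40 -60 60 21.4" --pt "1 60 -90 90 32" --pt "1 80 -120 120 42.7" --pt "1 99 -158 150 53" --pt "1 99 -158 167 64" --pt "1 99 -158 167 75"

```text
clock: 3.18
eef_pos: [55.0, 399.9, 296.6]
eef_rot: [-3.141, 0.001, 1.451]
wrist_force: [0.1, 0.0, 0.2]
finger_gap: 93.9
finger_force: 0.0
```

```bash
python3 - <<'E'
from h import *
st()
E
```

```text
{'clock': 3.175, 'joints': [1.343, -0.087, 1.781, -0.0, 1.449, 1.463], 'qd': [-0.01, 0.0, -0.035, 0.001, 0.017, 1.489], 'effort': [0.462, -31.051, -34.683, 0.034, -0.382, -3.128], 'eef_pos': [54.974, 399.9, 296.601], 'eef_rot': [-3.141, 0.001, 1.451], 'wrist_force': [0.106, 0.009, 0.204], 'moment': [-0.052, 0.076, -0.045], 'finger_force': 0.0, 'finger_gap': 93.912}
```

Call:
arm_command --pt "1 -14 51 -40 0" --pt "1 -28 102 -80 0" --pt "1 -42 153 -110 0" --pt "1 -56 204 -140 0" --pt "1 -69 255 -160 0" --pt "1 -116 281 -180 0" --pt "1 -163 307 -200 0" --pt "1 -210 333 -220 0" --pt "1 -258 360 -240 0" --pt "1 -305 386 -253 0" --pt "1 -352 411 -253 0" --pt "1 -410 397 -253 0" --pt "1 -465 382 -253 0" --pt "1 -520 366 -253 0" --pt "1 -570 352 -253 0" --pt "1 -620 338 -253 0" --pt "1 -665 328 -253 0" --pt "1 -694 275 -253 0" --pt "1 -723 222 -253 0" --pt "1 -750 168 -253 0"

```text
clock: 5.68
eef_pos: [135.1, -364.0, 550.4]
eef_rot: [3.142, 0.0, 1.457]
wrist_force: [-0.5, -1.1, 0.3]
finger_gap: 93.9
finger_force: 0.0
```

Call:
arm_command --pt "1 -24 -41 0 0" --pt "1 -48 -82 0 0" --pt "1 -71 -123 0 0" --pt "1 -71 -123 -60 0" --pt "1 -71 -123 -120 0" --pt "1 -71 -123 -180 0"

```text
clock: 6.42
eef_pos: [6.3, -422.9, 697.8]
eef_rot: [3.141, 0.002, 1.456]
wrist_force: [0.3, 0.3, 0.5]
finger_gap: 93.8
finger_force: 0.0
```

```bash
python3 - <<'E'
from h import *
st()
E
```

```text
{'clock': 6.425, 'joints': [-1.642, 0.242, 0.456, 0.0, 2.441, -1.528], 'qd': [0.003, 0.791, -1.795, -0.001, 1.008, -0.002], 'effort': [-0.056, -48.635, -16.807, -0.011, -1.821, -0.0], 'eef_pos': [6.337, -422.938, 697.806], 'eef_rot': [3.141, 0.002, 1.456], 'wrist_force': [0.276, 0.311, 0.459], 'moment': [-0.054, 0.006, -0.018], 'finger_force': 0.0, 'finger_gap': 93.755}
```

Call:
arm_command --pt "1 0 0 -60 0" --pt "1 -60 0 -120 0" --pt "1 -120 0 -180 0" --pt "1 -180 0 -240 0" --pt "1 -240 0 -240 0"

```text
clock: 7.05
eef_pos: [-6.6, -452.2, 708.2]
eef_rot: [3.139, 0.025, 1.457]
wrist_force: [0.4, 0.1, -1.3]
finger_gap: 94.1
finger_force: 0.0
```

```bash
python3 - <<'E'
from h import *
st()
E
```

```text
{'clock': 7.05, 'joints': [-1.667, 0.374, 0.235, 0.003, 2.508, -1.551], 'qd': [-0.032, 0.159, 0.004, -0.001, -0.147, -0.032], 'effort': [0.195, -47.627, -24.118, -0.005, 0.394, 0.06], 'eef_pos': [-6.622, -452.209, 708.241], 'eef_rot': [3.139, 0.025, 1.457], 'wrist_force': [0.438, 0.124, -1.343], 'moment': [-0.02, 0.105, 0.015], 'finger_force': 0.0, 'finger_gap': 94.097}
```

Call:
arm_command --pt "1 -60 0 -60 0" --pt "1 -120 0 -120 0" --pt "1 -180 0 -180 0" --pt "1 -240 0 -180 0" --pt "1 -300 0 -180 0" --pt "1 -300 0 -180 0" --pt "1 -300 0 -180 0" --pt "1 -300 0 -180 0"

```text
clock: 8.05
eef_pos: [-26.1, -530.2, 659.6]
eef_rot: [3.137, 0.05, 1.457]
wrist_force: [-0.9, -0.8, 0.6]
finger_gap: 94.3
finger_force: 0.0
```

```bash
python3 - <<'E'
from h import *
st()
E
```

```text
{'clock': 8.05, 'joints': [-1.691, 0.475, 0.236, 0.006, 2.381, -1.572], 'qd': [-0.004, 0.065, -0.004, -0.001, -0.073, -0.009], 'effort': [0.006, -54.564, -26.716, -0.004, 0.044, 0.011], 'eef_pos': [-26.145, -530.195, 659.599], 'eef_rot': [3.137, 0.05, 1.457], 'wrist_force': [-0.875, -0.776, 0.639], 'moment': [-0.092, 0.063, 0.008], 'finger_force': 0.0, 'finger_gap': 94.315}
```

Call:
arm_command --pt "1 50 0 60 0" --pt "1 50 0 60 0" --pt "1 50 0 60 0"

```text
clock: 8.43
eef_pos: [-20.3, -482.0, 596.9]
eef_rot: [3.138, 0.051, 1.457]
wrist_force: [0.7, -0.6, 0.7]
finger_gap: 94.1
finger_force: 0.0
```

```bash
python3 - <<'E'
from h import *
st()
E
```

```text
{'clock': 8.425, 'joints': [-1.691, 0.166, 0.83, 0.005, 2.094, -1.575], 'qd': [0.0, -0.559, 1.069, -0.002, -0.513, -0.003], 'effort': [0.078, -38.472, -36.742, 0.0, 0.757, 0.005], 'eef_pos': [-20.321, -481.999, 596.938], 'eef_rot': [3.138, 0.051, 1.457], 'wrist_force': [0.734, -0.563, 0.743], 'moment': [-0.051, 0.095, 0.013], 'finger_force': 0.0, 'finger_gap': 94.139}
```

Call:
arm_command --pt "1 -40 0 42 0" --pt "1 -80 0 84 0" --pt "1 -120 0 126 0" --pt "1 -160 0 168 0" --pt "1 -200 0 210 0" --pt "1 -240 0 250 0"

```text
clock: 9.18
eef_pos: [-48.3, -735.0, 358.7]
eef_rot: [3.138, 0.05, 1.457]
wrist_force: [0.4, 0.3, 0.4]
finger_gap: 93.7
finger_force: 0.0
```

Call:
arm_command --pt "1 -62 0 0 0"

```text
clock: 9.3
eef_pos: [-52.4, -767.7, 355.8]
eef_rot: [3.137, 0.049, 1.457]
wrist_force: [-0.1, -0.1, 0.4]
finger_gap: 94.0
finger_force: 0.0
```

Call:
arm_command --pt "1 -62 0 0 0"

```text
clock: 9.43
eef_pos: [-56.9, -794.3, 346.0]
eef_rot: [3.136, 0.078, 1.457]
wrist_force: [-2.4, -10.8, 17.8]
finger_gap: 93.8
finger_force: 0.0
```

Call:
arm_command --pt "1 -62 0 -20 0"

```text
clock: 9.55
eef_pos: [-60.1, -803.9, 340.0]
eef_rot: [3.135, 0.106, 1.456]
wrist_force: [0.1, 0.1, -0.1]
finger_gap: 94.0
finger_force: 0.0
```

Call:
arm_command --pt "1 -62 0 -20 0"

```text
clock: 9.68
eef_pos: [-63.0, -811.9, 352.8]
eef_rot: [3.133, 0.158, 1.456]
wrist_force: [0.5, -0.1, 1.1]
finger_gap: 93.9
finger_force: 0.0
```

Call:
arm_command --pt "1 -62 0 -20 0"

```text
clock: 9.8
eef_pos: [-65.6, -819.0, 358.3]
eef_rot: [3.132, 0.196, 1.456]
wrist_force: [0.4, -0.2, -0.5]
finger_gap: 94.0
finger_force: 0.0
```

```bash
python3 - <<'E'
from h import *
st()
c=cam('wrist','w1')
E
```

```text
{'clock': 9.8, 'joints': [-1.699, 0.942, 0.235, 0.012, 1.77, -1.581], 'qd': [-0.023, -0.026, 0.001, 0.018, -0.257, -0.017], 'effort': [0.132, -83.047, -40.034, -0.024, 0.057, 0.033], 'eef_pos': [-65.551, -819.029, 358.297], 'eef_rot': [3.132, 0.196, 1.456], 'wrist_force': [0.357, -0.248, -0.474], 'moment': [0.008, 0.014, -0.021], 'finger_force': 0.0, 'finger_gap': 93.952}
```

View pics/w1.png

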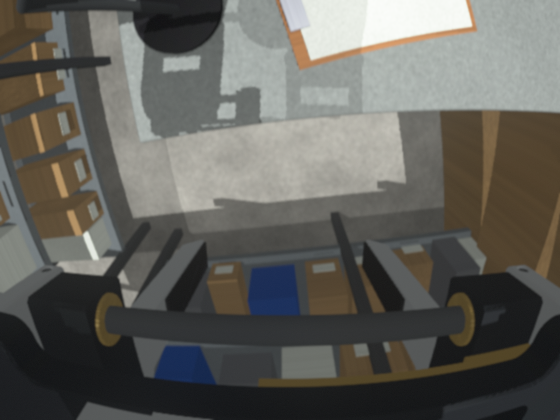

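Call:
arm_command --pt "1 -62 0 -25 0"

```text
clock: 9.98
eef_pos: [-67.8, -823.8, 366.2]
eef_rot: [3.131, 0.228, 1.455]
wrist_force: [0.0, -0.6, 0.1]
finger_gap: 94.0
finger_force: 0.0
```

Call:
arm_command --pt "1 -62 0 -25 0"

```text
clock: 10.1
eef_pos: [-70.0, -827.9, 377.3]
eef_rot: [3.13, 0.264, 1.455]
wrist_force: [-0.3, -0.4, -0.2]
finger_gap: 93.7
finger_force: 0.0
```

Call:
arm_command --pt "1 -62 0 -25 0"

```text
clock: 10.22
eef_pos: [-72.0, -831.2, 389.6]
eef_rot: [3.128, 0.3, 1.454]
wrist_force: [-1.0, -0.4, -0.3]
finger_gap: 94.0
finger_force: 0.0
```

Call:
arm_command --pt "1 -62 0 -25 0"

```text
clock: 10.35
eef_pos: [-73.9, -833.7, 403.1]
eef_rot: [3.127, 0.336, 1.454]
wrist_force: [0.6, -0.1, -1.1]
finger_gap: 94.4
finger_force: 0.0
```

Call:
arm_command --pt "1 -62 0 -25 0"

```text
clock: 10.48
eef_pos: [-75.5, -835.3, 417.8]
eef_rot: [3.126, 0.371, 1.453]
wrist_force: [0.1, -0.2, 0.4]
finger_gap: 94.5
finger_force: 0.0
```

Call:
arm_command --pt "1 -62 0 -25 0"

```text
clock: 10.6
eef_pos: [-77.0, -836.1, 433.7]
eef_rot: [3.125, 0.407, 1.453]
wrist_force: [-1.4, 0.0, 0.0]
finger_gap: 94.3
finger_force: 0.0
```

Call:
arm_command --pt "1 -62 0 -25 0"

```text
clock: 10.72
eef_pos: [-78.4, -836.1, 450.7]
eef_rot: [3.124, 0.443, 1.452]
wrist_force: [-0.4, -0.5, 0.7]
finger_gap: 93.9
finger_force: 0.0
```

Call:
arm_command --pt "1 -62 0 -25 0"

```text
clock: 10.85
eef_pos: [-79.6, -835.2, 468.6]
eef_rot: [3.123, 0.479, 1.451]
wrist_force: [-0.4, 0.1, -0.3]
finger_gap: 94.0
finger_force: 0.0
```

Call:
arm_command --pt "1 -62 0 -20 0"

```text
clock: 10.98
eef_pos: [-80.9, -835.8, 484.3]
eef_rot: [3.122, 0.516, 1.451]
wrist_force: [0.8, -0.2, 0.4]
finger_gap: 93.9
finger_force: 0.0
```

Call:
arm_command --pt "1 -62 0 -20 0"

```text
clock: 11.1
eef_pos: [-82.1, -835.7, 499.9]
eef_rot: [3.121, 0.551, 1.45]
wrist_force: [-0.0, -0.3, 0.1]
finger_gap: 93.8
finger_force: 0.0
```

Call:
arm_command --pt "1 -62 0 -20 0"

```text
clock: 11.22
eef_pos: [-83.2, -834.4, 517.1]
eef_rot: [3.12, 0.587, 1.449]
wrist_force: [0.3, 0.2, -0.4]
finger_gap: 94.1
finger_force: 0.0
```

Call:
arm_command --pt "1 -62 0 -20 0"

```text
clock: 11.35
eef_pos: [-84.0, -832.2, 535.3]
eef_rot: [3.119, 0.623, 1.448]
wrist_force: [-0.1, -0.2, -0.9]
finger_gap: 94.2
finger_force: 0.0
```

Call:
arm_command --pt "1 -62 0 -20 0"

```text
clock: 11.48
eef_pos: [-84.8, -829.0, 554.2]
eef_rot: [3.118, 0.659, 1.447]
wrist_force: [-0.1, -0.6, 0.1]
finger_gap: 94.0
finger_force: 0.0
```

Call:
arm_command --pt "1 -62 0 -20 0"

```text
clock: 11.6
eef_pos: [-85.4, -824.8, 573.7]
eef_rot: [3.116, 0.694, 1.446]
wrist_force: [0.5, -0.5, -0.3]
finger_gap: 94.0
finger_force: 0.0
```

```bash
cat >> h.py <<'E'
def tool(P,s=None,ref=None):
    "shift in tool axes from the current (or ref) position to world P"
    s=s or monitor.read_state();R=Ro.from_euler('xyz',s['eef_rot']).as_matrix()
    return np.round(R.T@(np.array(P,float)-(s['eef_pos'] if ref is None else ref)),1).tolist()
E
python3 - <<'E'
from h import *
s=st()
print(Ro.from_euler('xyz',s['eef_rot']).as_matrix().round(3))
p=np.array(s['eef_pos'])
for P in [(0,-440,600),(300,-300,640),(420,0,640),(500,200,450),(590,150,220)]: print(P,tool(P,s))
E
```

```text
{'clock': 11.6, 'joints': [-1.733, 0.717, 0.236, 0.049, 1.496, -1.603], 'qd': [-0.021, -0.165, -0.001, 0.024, -0.119, -0.008], 'effort': [0.192, -72.349, -33.986, 0.04, -1.414, 0.01], 'eef_pos': [-85.364, -824.761, 573.701], 'eef_rot': [3.116, 0.694, 1.446], 'wrist_force': [0.52, -0.544, -0.322], 'moment': [0.259, 0.044, 0.029], 'finger_force': 0.0, 'finger_gap': 94.042}
[[ 0.096  0.994 -0.055]
 [ 0.762 -0.109 -0.638]
 [-0.64   0.019 -0.768]]
(0, -440, 600) [284.7, 43.5, -270.3]
(300, -300, 640) [394.7, 327.2, -406.8]
(420, 0, 640) [634.9, 413.8, -604.7]
(500, 200, 450) [916.7, 467.9, -590.7]
(590, 150, 220) [1034.4, 558.3, -387.0]
```

Call:
arm_command --pt "1 41 6 -39 0" --pt "1 82 12 -78 0" --pt "1 123 18 -116 0" --pt "1 164 25 -155 0" --pt "1 205 31 -193 0" --pt "1 246 37 -232 0" --pt "1 285 43 -270 0" --pt "1 303 90 -293 0" --pt "1 322 138 -316 0" --pt "1 340 185 -339 0" --pt "1 358 232 -361 0" --pt "1 377 280 -384 0" --pt "1 395 327 -407 0" --pt "1 435 342 -440 0" --pt "1 475 356 -473 0" --pt "1 515 371 -506 0" --pt "1 555 385 -539 0" --pt "1 595 400 -572 0" --pt "1 635 414 -605 0"

```text
clock: 13.98
eef_pos: [420.1, 1.4, 641.6]
eef_rot: [3.114, 0.691, 1.445]
wrist_force: [-0.6, -0.7, -0.4]
finger_gap: 93.8
finger_force: 0.0
```

```bash
python3 - <<'E'
from h import *
s=st()
for P in [(500,200,450),(590,180,250)]: print(P,tool(P,s))
E
```

```text
{'clock': 13.975, 'joints': [0.277, 0.131, 0.903, -0.829, 2.198, -0.082], 'qd': [0.789, 0.68, -0.745, -0.12, 0.542, 0.499], 'effort': [-4.117, -47.961, -28.748, -1.023, -1.134, -0.949], 'eef_pos': [420.119, 1.44, 641.561], 'eef_rot': [3.114, 0.691, 1.445], 'wrist_force': [-0.643, -0.718, -0.356], 'moment': [0.21, 0.055, -0.042], 'finger_force': 0.0, 'finger_gap': 93.812}
(500, 200, 450) [281.6, 53.8, 17.1]
(590, 180, 250) [402.6, 141.2, 179.1]
```

Call:
arm_command --pt "1 55 11 3 0" --pt "1 110 22 7 0" --pt "1 165 33 10 0" --pt "1 220 44 14 0" --pt "1 282 60 17 0" --pt "1 310 80 55 0" --pt "1 340 100 95 0" --pt "1 370 120 135 0" --pt "1 403 141 179 0" --pt "1 403 141 179 0"

```text
clock: 15.22
eef_pos: [589.0, 177.6, 245.3]
eef_rot: [3.124, 0.695, 1.449]
wrist_force: [-0.9, -0.4, 1.1]
finger_gap: 94.0
finger_force: 0.0
```

```bash
python3 - <<'E'
from h import *
s=st()
w=cam('wrist','w2');t=cam('top');a=cam('scene')
print(np.round(w['mtx'],1).tolist())
for n in('block','block_eye'):
  for nm,c in(('w',w),('t',t),('s',a)):
    print(n,nm,[(np.round(r['rect'],1).tolist(),round(r['p'],2)) for r in find_in(c,n)][:3])
# tri the block mid from rays, w/ predicted pixels
P=[590,96,60];print([proj(w,P,True).round(),proj(t,P).round(),proj(a,P).round()])
E
```

```text
{'clock': 15.225, 'joints': [0.457, 0.654, 1.095, -0.59, 1.766, 0.567], 'qd': [0.024, -0.092, -0.067, -0.009, 0.058, -0.016], 'effort': [-1.339, -68.144, -33.473, -1.297, -0.173, 0.335], 'eef_pos': [588.952, 177.554, 245.288], 'eef_rot': [3.124, 0.695, 1.449], 'wrist_force': [-0.9, -0.437, 1.117], 'moment': [0.271, 0.038, -0.01], 'finger_force': 0.0, 'finger_gap': 94.045}
[[325.2, 0.0, 284.5], [0.0, 325.2, 212.4], [0.0, 0.0, 1.0]]
block w [([205.5, 254.7, 55.0, 117.3], 0.8), ([290.2, 154.8, 40.0, 113.5], 0.72)]
block t [([257.6, 208.9, 33.6, 23.4], 0.97), ([334.2, 280.8, 33.5, 42.2], 0.63)]
block s [([185.6, 250.1, 32.2, 68.0], 0.93), ([279.7, 236.2, 34.0, 49.1], 0.73)]
block_eye w [([207.2, 253.8, 52.4, 122.6], 0.96), ([290.4, 155.0, 39.1, 121.6], 0.76)]
block_eye t [([332.7, 277.6, 47.0, 38.5], 0.76), ([257.4, 213.8, 25.2, 26.7], 0.61)]
block_eye s [([186.3, 250.0, 30.7, 71.0], 0.97), ([282.2, 236.5, 31.2, 49.8], 0.56)]
[array([292., 145.]), array([257., 210.]), array([285., 237.])]
```

View pics/w2.png

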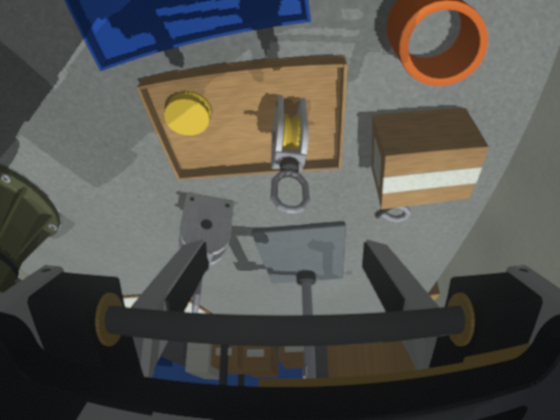

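```bash
cat >> h.py <<'E'
def blockpts(x,y,yaw,z0=4):
    P=[]
    for yy in(-16,16):
        for xx,z in((-30,0),(30,0),(-30,50),(30,50),(-24,66),(24,66),(-12,76),(12,76),(0,80)): P.append((xx,yy,z))
    for t in np.linspace(0,2*np.pi,24):
        for xx in(-3.5,3.5): P.append((xx,15.5*np.sin(t),118+26*np.cos(t)))
    P=np.array(P,float);c,s=np.cos(yaw),np.sin(yaw)
    return np.c_[c*P[:,0]-s*P[:,1]+x,s*P[:,0]+c*P[:,1]+y,P[:,2]+z0]
def bestmask(c,n,near):
    rs=trace(c,n);r=min(rs,key=lambda r:np.hypot(*(np.array(r['rect'][:2])-near)))
    v,u=np.nonzero(r['region']);return r['region'],np.array([u.min(),u.max()+1,v.min(),v.max()+1]),round(r['p'],2)
E
python3 - <<'E'
from h import *
w=cam('wrist');t=cam('top');a=cam('scene')
O=[]
for c,n,f in((w,(290,155),1),(t,(257,210),0),(a,(281,236),0)):
    m,r,p=bestmask(c,'block',n);print(r,p);O.append((c,m,r,f))
def hull(c,q,f):
    uv=np.array([proj(c,P,f) for P in blockpts(*q)]);im=np.zeros((420,560),np.uint8)
    cv2.fillConvexPoly(im,cv2.convexHull(uv.round().astype(np.int32)),1);return im,uv
from scipy.optimize import minimize
def cost(q,full=False):
    e=0;o=[]
    for c,m,r,f in O:
        uv=np.array([proj(c,P,f) for P in blockpts(*q)])
        b=np.array([uv[:,0].min(),uv[:,0].max(),uv[:,1].min(),uv[:,1].max()]);o.append((b-r).round(1))
        k=2 if not f else .7
        e+=k*np.abs(b-r).sum()
    return o if full else e
for y0 in(-1.57,-1.8,-1.4):
    R=minimize(cost,[590,96,y0],method='Nelder-Mead',options=dict(initial_simplex=[[590,96,y0],[600,96,y0],[590,106,y0],[590,96,y0+.2]]));print(R.x.round(2),R.fun.round(1),cost(R.x,1))
g=w['img'][60:230,220:360];s=cv2.resize(g,None,fx=4,fy=4);cv2.imwrite('pics/w3.png',s[:560,:,::-1])
for n,P in(('eye',(290,191,122)),): print(atz(w,*P,True).round(1))
E
```

```text
[269 309  95 210] 0.93
[244 272 199 224] 0.98
[267 297 210 260] 0.69
[585.97  94.14  -1.73] 18.1 [array([ 2.3, -4.8, -0.6,  1.9]), array([-1. ,  0.3,  0.8,  0. ]), array([0.8, 0. , 0. , 2.7])]
[585.97  94.14  -1.73] 18.1 [array([ 2.3, -4.8, -0.6,  1.9]), array([-1. ,  0.3,  0.8, -0. ]), array([ 0.8, -0. ,  0. ,  2.7])]
[585.97  94.14  -1.73] 18.1 [array([ 2.3, -4.8, -0.6,  1.9]), array([-1. ,  0.3,  0.8, -0. ]), array([0.8, 0. , 0. , 2.7])]
[587.4  89.6 122. ]
```

View pics/w3.png

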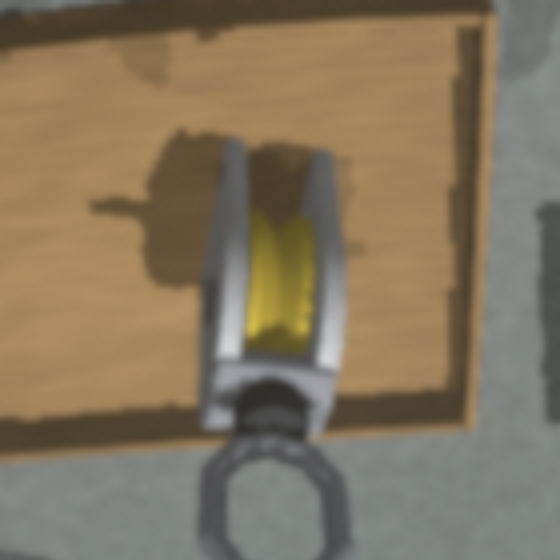

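```bash
python3 - <<'E'
from h import *
s=monitor.read_state();print(np.round(s['eef_pos'],1),np.round(s['eef_rot'],3))
R=Ro.from_euler('xyz',s['eef_rot']).as_matrix();print(R.round(3))
G=np.array([588,101,46.]);print(tool(G-110*R[:,2],s),tool(G-50*R[:,2],s),tool(G,s))
E
```

```text
[589.3 178.5 248.8] [3.117 0.692 1.446]
[[ 0.096  0.994 -0.055]
 [ 0.764 -0.109 -0.636]
 [-0.638  0.019 -0.77 ]]
[70.1, 3.3, 95.5] [70.1, 3.3, 155.5] [70.1, 3.3, 205.5]
```

Call:
arm_command --pt "1 35 2 48 0" --pt "1 70 3 95 0" --pt "1 70 3 125 0" --pt "1 70 3 155 0" --pt "1 70 3 172 0" --pt "1 70 3 190 0" --pt "1 70 3 205 0" --pt "1 70 3 205 0" --pt "1 70 3 205 0"

```text
clock: 17.1
eef_pos: [588.1, 101.7, 46.9]
eef_rot: [3.115, 0.691, 1.445]
wrist_force: [-0.4, 0.9, -0.6]
finger_gap: 93.9
finger_force: 0.0
```

Call:
arm_command --force 30 --pt "0.5 0 0 0 0" --pt "0.4 0 0 0 0" --pt "0.3 0 0 0 0" --pt "0.2 0 0 0 0" --pt "0 0 0 0 0" --pt "0 0 0 0 0" --pt "0 0 0 0 0"

```text
clock: 17.98
eef_pos: [587.6, 101.3, 46.3]
eef_rot: [3.117, 0.692, 1.446]
wrist_force: [-1.3, -0.2, 0.7]
finger_gap: 32.0
finger_force: 30.0
```

```bash
python3 - <<'E'
from h import *
s=st()
w=cam('wrist');t=cam('top');a=cam('scene')
for n in ('hook','hook_tip','hook_seat','stand'):
  for nm,c in(('w',w),('t',t),('s',a)): print(n,nm,[(np.round(r['rect'],1).tolist(),round(r['p'],2)) for r in find_in(c,n)][:3])
crop=np.hstack([cv2.resize(w['img'][60:360,180:400],(370,504)),cv2.resize(a['img'][160:330,130:275],(430,504))])
cv2.imwrite('pics/c4.png',crop[:,:,::-1])
print([proj(a,(582,-179,z)).round() for z in(245,303,0)],[proj(t,(582,-179,z)).round() for z in(245,303,0)])
for p in(a,t): print([atz(p,*q,12).round() for q in ([(361,182),(361,253),(461,253)] if p is t else [(241,352),(186,317)])])
E
```

```text
{'clock': 17.975, 'joints': [0.354, 0.793, 1.356, -0.629, 1.377, 0.718], 'qd': [0.0, -0.003, -0.001, -0.001, 0.001, -0.002], 'effort': [-0.175, -71.975, -29.595, -1.497, 0.479, 0.119], 'eef_pos': [587.576, 101.261, 46.327], 'eef_rot': [3.117, 0.692, 1.446], 'wrist_force': [-1.279, -0.249, 0.679], 'moment': [0.145, 0.506, -0.195], 'finger_force': 29.996, 'finger_gap': 31.985}
hook w [([291.6, 359.0, 78.3, 32.3], 0.15)]
hook t [([410.9, 203.4, 7.5, 3.9], 0.39)]
hook s [([177.1, 275.6, 20.7, 19.2], 0.72)]
hook_tip w []
hook_tip t [([409.6, 200.7, 13.0, 7.2], 0.59)]
hook_tip s [([175.8, 277.7, 21.7, 20.4], 0.73)]
hook_seat w [([530.6, 89.8, 58.7, 179.6], 0.48)]
hook_seat t [([413.0, 202.8, 12.3, 2.6], 0.52)]
hook_seat s [([176.9, 278.3, 21.2, 18.0], 0.48)]
stand w [([291.6, 359.6, 78.3, 32.1], 0.65)]
stand t [([459.4, 206.4, 201.1, 100.2], 0.91)]
stand s [([119.6, 281.0, 239.2, 276.4], 0.75), ([177.4, 277.5, 22.6, 20.8], 0.47)]
[array([182., 280.]), array([176., 261.]), array([202., 342.])] [array([412., 201.]), array([424., 195.]), array([374., 218.])]
[array([ 663., -152.,   12.]), array([ 525., -161.,   12.])]
[array([ 664., -147.,   12.]), array([ 499., -142.,   12.]), array([ 499., -375.,   12.])]
```

View pics/c4.png

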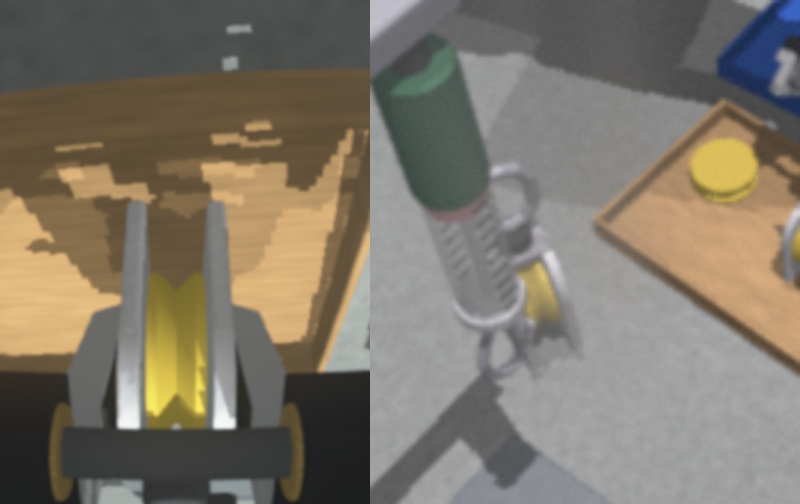

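```bash
cat >> h.py <<'E'
def standmodel(x,y,yaw,pull=0):
    c,s=np.cos(yaw),np.sin(yaw)
    W=lambda P:[(c*p[0]-s*p[1]+x,s*p[0]+c*p[1]+y,p[2]) for p in P]
    t=np.linspace(0,2*np.pi,25)
    L=[W([(-35,-85,12),(-35,85,12),(195,85,12),(195,-85,12),(-35,-85,12)])]
    for z in(303,470): L.append(W([(18*np.cos(a),18*np.sin(a),z) for a in t]))
    hk=[(-18,0,19),(-15,0,5),(-8,0,-2),(0,0,-3),(10,0,0),(17,0,12),(17,0,25),(10,0,40),(0,0,50),(0,0,58)]
    L.append(W([(p[0],p[1],245+p[2]-pull) for p in hk]));return L
def overlay(c,L,box,k):
    x0,y0,x1,y1=box;im=cv2.resize(c['img'][y0:y1,x0:x1],None,fx=k,fy=k,interpolation=cv2.INTER_CUBIC)[:,:,::-1].copy()
    for j,l in enumerate(L):
        uv=np.array([(proj(c,P)+.5-(x0,y0))*k for P in l]);cv2.polylines(im,[uv.round().astype(np.int32)],False,[(0,0,255),(255,0,255),(255,255,0),(0,255,255)][j%4],1)
    return im
E
python3 - <<'E'
from h import *
t=cam('top');a=cam('scene')
L=standmodel(576,-183,-1.60)
A=overlay(a,L,(100,160,250,360),3);B=overlay(t,L,(355,150,470,260),3)
im=np.zeros((600,800,3),np.uint8);im[:600,:450]=A;im[:330,450:795]=B;cv2.imwrite('pics/o5.png',im)
E
```

```text
(no output)
```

View pics/o5.png

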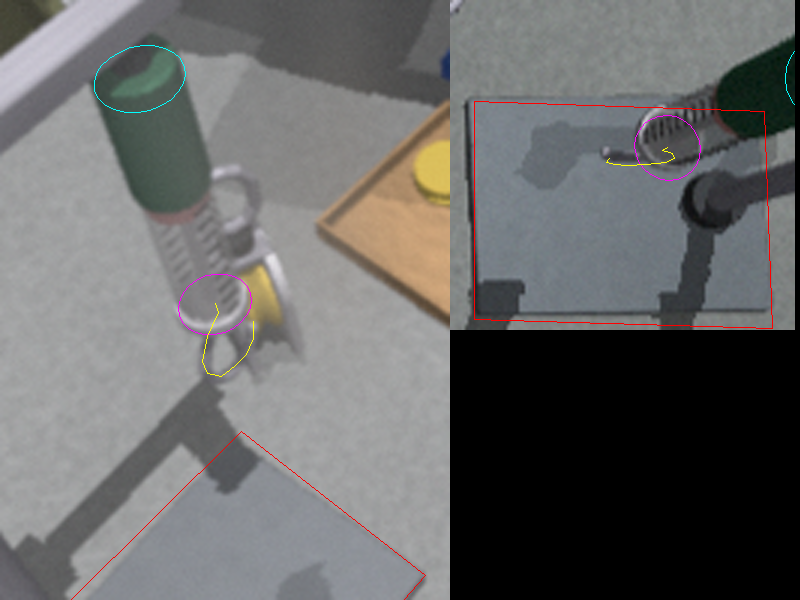

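```bash
python3 - <<'E'
from h import *
s=monitor.read_state()
for P in [(588,101,66),(588,101,126),(584,20,170),(580,-60,176),(580,-90,176)]: print(P,tool(P,s))
E
```

```text
(588, 101, 66) [-12.7, 0.6, -15.0]
(588, 101, 126) [-51.0, 1.8, -61.2]
(584, 20, 170) [-141.4, 7.4, -43.3]
(580, -60, 176) [-206.7, 12.3, 3.1]
(580, -90, 176) [-229.6, 15.6, 22.2]
```

Call:
arm_command --force 45 --pt "0 0 0 0 0" --pt "0 -6 0 -7 0" --pt "0 -13 1 -15 0" --pt "0 -26 1 -30 0" --pt "0 -39 2 -46 0" --pt "0 -51 2 -61 0" --pt "0 -74 3 -57 0" --pt "0 -97 5 -52 0" --pt "0 -120 6 -48 0" --pt "0 -141 7 -43 0" --pt "0 -163 9 -28 0" --pt "0 -185 11 -12 0" --pt "0 -207 12 3 0" --pt "0 -218 14 13 0" --pt "0 -230 16 22 0" --pt "0 -230 16 22 0" --pt "0 -230 16 22 0" --pt "0 -230 16 22 0"

```text
clock: 21.08
eef_pos: [580.5, -89.5, 176.4]
eef_rot: [3.117, 0.692, 1.447]
wrist_force: [-0.4, -0.5, -5.0]
finger_gap: 31.4
finger_force: 45.0
```

```bash
cat >> h.py <<'E'
def heldpts(s,d,dz=-42.3):
    # block origin relative to TCP: d along block x ahead of the TCP
    R=Ro.from_euler('xyz',s['eef_rot']).as_matrix();y=R[:,1];bx=np.cross(y,[0,0,1]);bx/=np.linalg.norm(bx)
    if bx@R[:,2]<0: bx=-bx
    p=np.array(s['eef_pos'])+d*bx+[0,0,dz];return p,np.arctan2(bx[1],bx[0])
E
python3 - <<'E'
from h import *
t=cam('top');a=cam('scene');s=st()
for c,n in((t,(380,200)),(a,(200,270))):
    for r in trace(c,'block'): print(round(r['p'],2),np.round(r['rect'],1))
p,yw=heldpts(s,7.5);print(p,yw)
for c in(t,a):
    uv=np.array([proj(c,P) for P in blockpts(p[0],p[1],yw,p[2])]);print(uv.min(0).round(1),uv.max(0).round(1))
B=blockpts(p[0],p[1],yw,p[2]);eye=[B[18::2],B[19::2]]
L=standmodel(579,-182,-1.57)+eye
A=overlay(a,L,(140,200,290,340),3.6);C=overlay(t,L,(330,160,430,270),2.4)
im=np.zeros((600,800,3),np.uint8);im[:504,:540]=A;im[:264,540:780]=C;cv2.imwrite('pics/o6.png',im)
E
```

```text
{'clock': 21.175, 'joints': [0.057, 0.508, 1.488, -0.708, 1.333, 0.412], 'qd': [-0.002, -0.001, -0.001, -0.002, -0.0, -0.0], 'effort': [-0.018, -64.769, -34.281, -2.271, 0.955, -0.007], 'eef_pos': [580.474, -89.679, 176.469], 'eef_rot': [3.117, 0.692, 1.446], 'wrist_force': [-0.43, 0.219, -5.732], 'moment': [0.82, 0.001, -0.018], 'finger_force': 44.995, 'finger_gap': 31.77}
0.8 [357.7 201.5  32.   29.6]
0.77 [338.2 278.5  21.5  34.7]
0.87 [215.4 261.   32.   58.7]
0.57 [185.1 250.7  32.9  68.8]
[579.66256834 -97.13462898 134.16937429] -1.6791789529347179
[336.6 191.8] [373.9 219.9]
[199.9 231.4] [238.4 294.6]
```

View pics/o6.png

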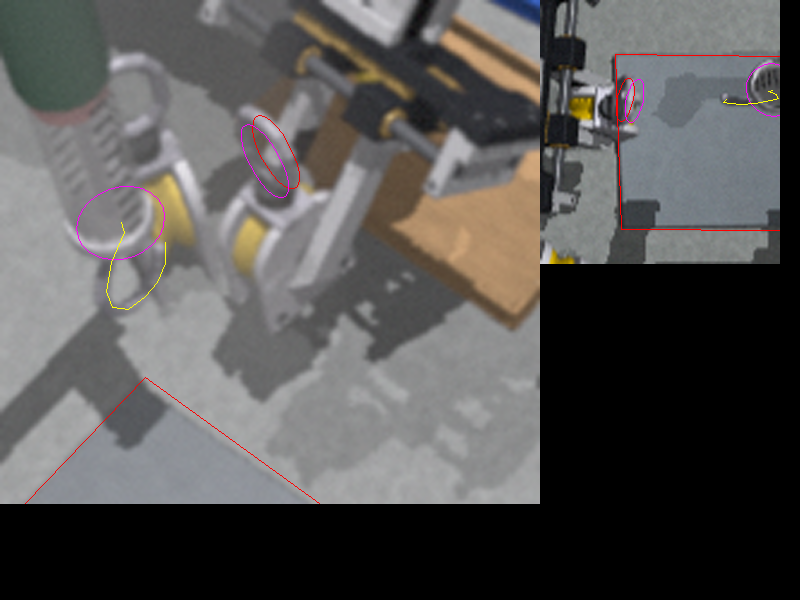

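```bash
python3 - <<'E'
from h import *
s=monitor.read_state()
for P in [(578.8,-145,176.4),(578.8,-163,175.5),(578.8,-170,170),(578.8,-175,166)]: print(P,tool(P,s))
for z in (10,50): print(tool(np.array(s['eef_pos'])-[0,0,z],s))
E
```

```text
(578.8, -145, 176.4) [-42.2, 4.3, 35.2]
(578.8, -163, 175.5) [-55.4, 6.3, 47.4]
(578.8, -170, 170) [-57.2, 6.9, 56.1]
(578.8, -175, 166) [-58.5, 7.4, 62.3]
[6.4, -0.2, 7.7]
[31.9, -1.0, 38.5]
```

Call:
arm_command --pt "0 -7 1 6 0" --pt "0 -14 1.5 12 0" --pt "0 -21 2 18 0" --pt "0 -28 3 24 0" --pt "0 -35 3.5 30 0" --pt "0 -42 4.3 35 0" --pt "0 -46 5 38.5 0" --pt "0 -50 5.5 42 0" --pt "0 -53 6 45 0" --pt "0 -55.4 6.3 47.4 0" --pt "0 -55.4 6.3 47.4 0"

```text
clock: 22.65
eef_pos: [578.7, -163.5, 175.5]
eef_rot: [3.116, 0.692, 1.446]
wrist_force: [-0.1, 0.3, -4.2]
finger_gap: 31.9
finger_force: 45.0
```

```bash
python3 - <<'E'
from h import *
a=cam('scene');t=cam('top');s=st()
p,yw=heldpts(s,7.5);print(p,yw)
B=blockpts(p[0],p[1],yw,p[2]);eye=[B[18::2],B[19::2]]
L=standmodel(578,-182.5,-1.57)[1:]
x=cv2.resize(a['img'][215:315,150:235],None,fx=5,fy=5,interpolation=cv2.INTER_CUBIC)[:,:,::-1]
A=overlay(a,L+eye,(150,215,225,315),5);C=x
im=np.zeros((500,800,3),np.uint8);im[:,:375]=A;im[:,375:800]=C;cv2.imwrite('pics/o7.png',im)
E
```

```text
{'clock': 22.75, 'joints': [-0.067, 0.497, 1.507, -0.737, 1.253, 0.33], 'qd': [0.004, -0.0, -0.001, 0.001, -0.001, 0.001], 'effort': [-0.212, -64.304, -34.409, -2.298, 0.753, -0.015], 'eef_pos': [578.75, -163.233, 175.472], 'eef_rot': [3.116, 0.692, 1.446], 'wrist_force': [-0.38, 0.375, -5.444], 'moment': [0.865, -0.05, -0.053], 'finger_force': 44.994, 'finger_gap': 31.651}
[ 577.93375899 -170.68812268  133.17184781] -1.6798112109285936
```

View pics/o7.png

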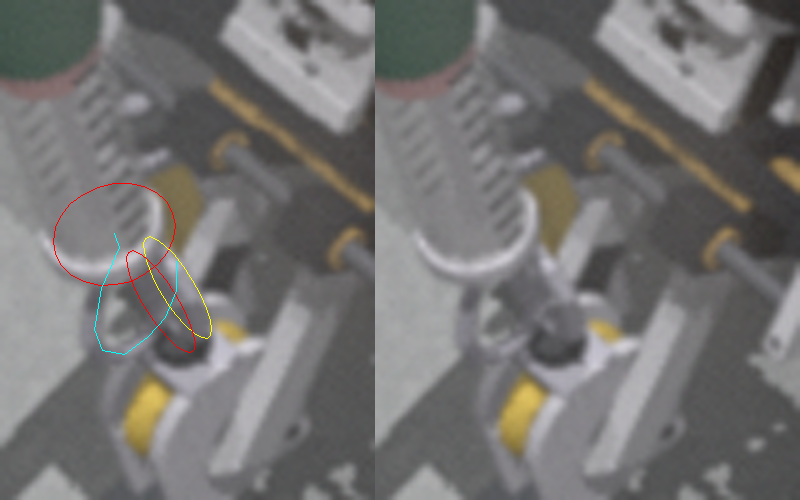

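Call:
arm_command --pt "0 -1 0.3 4.5 0" --pt "0 -1.8 0.6 8.7 0" --pt "0 -2.5 0.9 12 0" --pt "0 -3.1 1.1 15 0" --pt "0 -3.1 1.1 15 0"

```text
clock: 23.38
eef_pos: [578.6, -175.5, 165.8]
eef_rot: [3.117, 0.692, 1.446]
wrist_force: [-0.1, 0.1, -4.1]
finger_gap: 31.6
finger_force: 45.0
```

Call:
arm_command --pt "0 2 0 2.4 0" --pt "0 4 0 4.8 0" --pt "0 6 0 7.3 0" --pt "0 8 0 9.7 0" --pt "0 9.7 0 11.6 0" --pt "0 11.3 0 13.5 0" --pt "0 12.8 0 15.4 0" --pt "0 14 0 17 0" --pt "0 14 0 17 0" --pt "0 14 0 17 0"

```text
clock: 24.62
eef_pos: [579.2, -175.5, 144.0]
eef_rot: [3.116, 0.692, 1.446]
wrist_force: [0.3, 0.6, -4.1]
finger_gap: 32.0
finger_force: 45.0
```

```bash
python3 - <<'E'
from h import *
st()
E
```

```text
{'clock': 24.625, 'joints': [-0.088, 0.537, 1.527, -0.756, 1.196, 0.359], 'qd': [-0.0, -0.0, 0.0, 0.001, -0.0, 0.001], 'effort': [-0.067, -64.691, -32.811, -2.104, 0.793, -0.005], 'eef_pos': [579.184, -175.475, 144.032], 'eef_rot': [3.116, 0.692, 1.446], 'wrist_force': [0.317, 0.625, -4.088], 'moment': [0.778, 0.017, 0.008], 'finger_force': 44.995, 'finger_gap': 32.01}
```

Call:
arm_command --pt "0 2 0 2.3 0" --pt "0 4 0 4.6 0" --pt "0 6 0 7 0" --pt "0 8 -0.2 9.3 0" --pt "0 10 -0.3 11.6 0" --pt "0 12 -0.3 14 0" --pt "0 14 -0.4 16.5 0" --pt "0 16 -0.4 19.2 0" --pt "0 16 -0.4 19.2 0"

```text
clock: 25.75
eef_pos: [579.2, -175.4, 118.7]
eef_rot: [3.117, 0.692, 1.446]
wrist_force: [-0.5, -1.0, -1.4]
finger_gap: 32.0
finger_force: 45.0
```

```bash
python3 - <<'E'
from h import *
f=[]
for i in range(6):
    cam('top');f.append(monitor.read_state()['wrist_force'])
print(np.mean(f,0).round(2),np.std(f,0).round(2));s=st()
E
```

```text
[-0.18 -0.6  -1.93] [0.45 0.49 0.36]
{'clock': 26.05, 'joints': [-0.088, 0.571, 1.54, -0.769, 1.162, 0.395], 'qd': [0.001, 0.001, 0.001, 0.002, -0.0, 0.001], 'effort': [0.466, -64.032, -30.862, -1.612, 0.716, -0.007], 'eef_pos': [579.264, -175.4, 119.067], 'eef_rot': [3.116, 0.692, 1.446], 'wrist_force': [-0.622, -0.522, -2.15], 'moment': [0.409, -0.033, -0.01], 'finger_force': 44.994, 'finger_gap': 31.73}
```

Call:
arm_command --pt "0 2 0 2.3 0" --pt "0 4 0 4.6 0" --pt "0 6 -0.1 7 0" --pt "0 7.5 -0.2 9 0" --pt "0 9 -0.3 10.8 0" --pt "0 9 -0.3 10.8 0" --pt "0 9 -0.3 10.8 0"

```text
clock: 26.92
eef_pos: [579.3, -175.4, 105.0]
eef_rot: [3.116, 0.692, 1.446]
wrist_force: [0.8, -1.6, -0.4]
finger_gap: 31.4
finger_force: 45.0
```

```bash
python3 - <<'E'
from h import *
f=[]
for i in range(16):
    cam('top');s=monitor.read_state();f.append(np.r_[s['wrist_force'],s['moment']])
f=np.array(f);print(f.mean(0).round(3),(f.std(0)/4).round(3));s=st()
E
```

```text
[ 0.91  -0.9   -0.521  0.246 -0.009  0.114] [0.127 0.138 0.124 0.007 0.009 0.005]
{'clock': 27.725, 'joints': [-0.088, 0.591, 1.546, -0.777, 1.144, 0.415], 'qd': [0.002, 0.0, 0.001, -0.0, 0.002, -0.001], 'effort': [0.483, -63.619, -29.36, -1.277, 0.83, 0.057], 'eef_pos': [579.209, -175.37, 104.853], 'eef_rot': [3.116, 0.692, 1.446], 'wrist_force': [1.6, -1.132, -0.234], 'moment': [0.237, -0.051, 0.131], 'finger_force': 44.995, 'finger_gap': 32.172}
```

Call:
arm_command --pt "0 0.6 0.5 1.4 0" --pt "0 1.3 1 2.9 0" --pt "0 1.9 1.5 4.3 0" --pt "0 1.9 1.5 4.3 0" --pt "0 1.9 1.5 4.3 0"

```text
clock: 28.35
eef_pos: [580.7, -176.9, 100.4]
eef_rot: [3.116, 0.692, 1.446]
wrist_force: [-0.3, -0.6, 0.1]
finger_gap: 31.5
finger_force: 45.0
```

```bash
python3 - <<'E'
from h import *
f=[]
for i in range(20):
    cam('top');s=monitor.read_state();f.append(np.r_[s['wrist_force'],s['moment']])
f=np.array(f);print(f.mean(0).round(3),(f.std(0)/4.4).round(3));print(s['eef_pos'],s['finger_gap'])
E
```

```text
[-0.24  -1.069 -0.022  0.214  0.061 -0.023] [0.102 0.139 0.123 0.009 0.007 0.006]
[ 580.64515493 -176.82998269  100.37542382] 31.936861763870233
```

Call:
arm_command --pt "0 -0.8 -0.1 0.7 0" --pt "0 -1.6 -0.2 1.3 0" --pt "0 -1.6 -0.2 1.3 0" --pt "0 -1.6 -0.2 1.3 0"

```text
clock: 29.85
eef_pos: [580.3, -178.9, 100.5]
eef_rot: [3.116, 0.692, 1.446]
wrist_force: [1.7, -1.1, -0.1]
finger_gap: 31.7
finger_force: 45.0
```

```bash
python3 - <<'E'
from h import *
f=[]
for i in range(16):
    cam('top');s=monitor.read_state();f.append(np.r_[s['wrist_force'],s['moment']])
f=np.array(f);print(f.mean(0).round(3),(f.std(0)/4).round(3));print(s['eef_pos'],s['finger_gap'])
E
```

```text
[ 1.39  -1.357 -0.089  0.201 -0.032  0.189] [0.094 0.15  0.132 0.009 0.008 0.008]
[ 580.21099647 -178.87419557  100.37646992] 31.86844561313998
```

Call:
arm_command --force 12 --pt "0 0 0.5 0 0" --pt "0 0 0.5 0 0" --pt "0 0 0.5 0 0"

```text
clock: 31.02
eef_pos: [580.5, -178.9, 100.3]
eef_rot: [3.117, 0.692, 1.446]
wrist_force: [-1.2, -0.8, 0.1]
finger_gap: 31.6
finger_force: 12.0
```

Call:
arm_command --force 5 --pt "0 0 0 0 0" --pt "0.36 0 0 0 0" --pt "0.4 0 0 0 0" --pt "0.6 0 0 0 0" --pt "0.8 0 0 0 0" --pt "0.8 0 0 0 0"

```text
clock: 31.78
eef_pos: [580.7, -178.9, 100.4]
eef_rot: [3.117, 0.692, 1.446]
wrist_force: [0.8, -0.8, -0.2]
finger_gap: 64.5
finger_force: 0.0
```

```bash
python3 - <<'E'
from h import *
s=st();pr=None
for i in range(30):
    w=cam('wrist');
    if i%6==0:
        g=w['img'].astype(float);print(None if pr is None else np.abs(g-pr)[60:330,200:370].mean().round(2));pr=g
        t=cam('scene');m=[(r['p'],np.round(r['rect'],1).tolist()) for r in trace(t,'block')];print(m[:2])
s=st()
c=cam('wrist');m=trace(c,'block');print([(np.round(r['rect'],1).tolist(),round(r['p'],2)) for r in m])
a=cam('scene')
cv2.imwrite('pics/h8.png',np.hstack([cv2.resize(a['img'][200:340,130:270],(400,400)),cv2.resize(c['img'],(400,400))])[:,:,::-1])
E
```

```text
{'clock': 31.775, 'joints': [-0.093, 0.601, 1.543, -0.781, 1.136, 0.416], 'qd': [-0.0, -0.001, -0.002, -0.001, -0.002, 0.0], 'effort': [0.007, -63.704, -29.509, -1.392, 0.633, -0.009], 'eef_pos': [580.71, -178.888, 100.382], 'eef_rot': [3.117, 0.692, 1.446], 'wrist_force': [0.848, -0.836, -0.181], 'moment': [0.238, 0.076, 0.053], 'finger_force': 0.0, 'finger_gap': 64.46}
None
[(0.65, [191.2, 319.4, 41.8, 52.9]), (0.29, [181.8, 289.6, 23.9, 31.9])]
8.08
[(0.77, [190.6, 319.9, 39.2, 56.7]), (0.59, [180.9, 247.7, 19.1, 63.3])]
0.49
[(0.81, [189.6, 319.8, 38.8, 56.8]), (0.64, [179.8, 247.4, 16.3, 59.8])]
0.49
[(0.64, [191.4, 320.4, 43.1, 54.5]), (0.54, [180.3, 247.6, 17.7, 60.5])]
0.49
[(0.82, [191.2, 319.8, 42.7, 53.6]), (0.6, [179.0, 248.4, 13.8, 58.2])]
{'clock': 33.775, 'joints': [-0.093, 0.601, 1.543, -0.781, 1.136, 0.416], 'qd': [0.001, -0.001, -0.001, -0.002, 0.001, 0.001], 'effort': [-0.001, -63.699, -29.503, -1.392, 0.634, -0.009], 'eef_pos': [580.71, -178.887, 100.379], 'eef_rot': [3.116, 0.692, 1.446], 'wrist_force': [0.005, -0.062, 0.499], 'moment': [0.188, -0.001, 0.073], 'finger_force': 0.0, 'finger_gap': 74.994}
[([284.1, 277.1, 70.5, 204.8], 0.88), ([49.1, 108.8, 91.7, 166.6], 0.87)]
```

Call:
arm_command --pt "0.8 0 0 0 0" --pt "0.8 0 0 0 0" --pt "0.8 0 0 0 0" --pt "0.8 0 0 0 0" --pt "0.8 0 0 0 0" --pt "0.8 0 0 0 0"

```text
clock: 34.67
eef_pos: [580.7, -178.9, 100.4]
eef_rot: [3.116, 0.692, 1.446]
wrist_force: [0.2, 0.2, 0.6]
finger_gap: 75.4
finger_force: 0.0
```

Call:
arm_command --force 8 --pt "0.6 0 0 0 0" --pt "0.48 0 0 0 0" --pt "0.42 0 0 0 0" --pt "0.39 0 0 0 0" --pt "0.37 0 0 0 0" --pt "0.35 0 0 0 0" --pt "0.33 0 0 0 0" --pt "0.31 0 0 0 0" --pt "0 0 0 0 0" --pt "0 0 0 0 0"

```text
clock: 35.92
eef_pos: [580.7, -178.9, 100.4]
eef_rot: [3.116, 0.692, 1.446]
wrist_force: [-0.2, 0.3, 0.1]
finger_gap: 32.0
finger_force: 8.0
```

Call:
arm_command --force 45 --pt "0 0 0 0 0" --pt "0 0 0 0 0" --pt "0 0 0 0 0" --pt "0 0 0 0 0"

```text
clock: 36.42
eef_pos: [580.7, -178.9, 100.4]
eef_rot: [3.116, 0.692, 1.446]
wrist_force: [-0.9, -1.2, -0.5]
finger_gap: 32.0
finger_force: 45.0
```

```bash
python3 - <<'E'
from h import *
s=st()
for P in [(580.7,-178.9,150),(580,-176,164),(579.5,-172,170),(578.8,-163,176),(578.8,-145,176.4),(579,-90,177)]: print(P,tool(P,s))
E
```

```text
{'clock': 36.425, 'joints': [-0.093, 0.601, 1.543, -0.781, 1.136, 0.416], 'qd': [-0.0, 0.0, 0.001, 0.0, 0.003, -0.001], 'effort': [0.34, -63.699, -29.517, -1.347, 0.605, -0.012], 'eef_pos': [580.729, -178.9, 100.423], 'eef_rot': [3.116, 0.692, 1.446], 'wrist_force': [-0.915, -1.222, -0.545], 'moment': [0.166, 0.041, -0.002], 'finger_force': 44.985, 'finger_gap': 31.953}
(580.7, -178.9, 150) [-31.6, 0.9, -38.2]
(580, -176, 164) [-38.4, 0.2, -50.7]
(579.5, -172, 170) [-39.2, -0.6, -57.9]
(578.8, -163, 176) [-36.3, -2.2, -68.2]
(578.8, -145, 176.4) [-22.8, -4.1, -79.9]
(579, -90, 177) [18.9, -9.9, -115.4]
```

Call:
arm_command --pt "0 -1 0 -1.2 0" --pt "0 -3 0 -3.6 0" --pt "0 -5.3 0.1 -6.4 0" --pt "0 -7.6 0.2 -9.2 0" --pt "0 -9.9 0.3 -12 0" --pt "0 -12.2 0.4 -14.8 0" --pt "0 -14.5 0.4 -17.5 0" --pt "0 -16.8 0.5 -20.3 0" --pt "0 -19 0.6 -23 0" --pt "0 -21.2 0.6 -25.6 0" --pt "0 -23.4 0.7 -28.2 0" --pt "0 -25.4 0.8 -30.7 0" --pt "0 -27.2 0.8 -32.9 0" --pt "0 -28.8 0.8 -34.8 0" --pt "0 -30.2 0.9 -36.5 0" --pt "0 -31.6 0.9 -38.2 0" --pt "0 -33 0.8 -41 0" --pt "0 -34.8 0.6 -44 0" --pt "0 -36.6 0.4 -47.4 0" --pt "0 -38.4 0.2 -50.7 0"

```text
clock: 38.92
eef_pos: [580.0, -175.9, 164.2]
eef_rot: [3.116, 0.692, 1.446]
wrist_force: [0.2, 0.4, -4.7]
finger_gap: 32.1
finger_force: 45.0
```

```bash
python3 - <<'E'
from h import *
s=st()
for P in [(579.5,-172,169),(579,-163,175.5),(578.8,-145,176.4),(579,-90,177)]: print(P,tool(P,s))
E
```

```text
{'clock': 38.925, 'joints': [-0.088, 0.514, 1.511, -0.745, 1.225, 0.33], 'qd': [0.01, -0.039, -0.016, 0.014, 0.048, -0.032], 'effort': [-0.081, -64.531, -33.959, -2.294, 0.66, 0.06], 'eef_pos': [579.98, -175.935, 164.209], 'eef_rot': [3.116, 0.692, 1.446], 'wrist_force': [0.212, 0.436, -4.698], 'moment': [0.849, 0.028, -0.051], 'finger_force': 44.985, 'finger_gap': 32.126}
(579.5, -172, 169) [-0.1, -0.8, -6.2]
(579, -163, 175.5) [2.6, -2.2, -16.9]
(578.8, -145, 176.4) [15.7, -4.3, -29.0]
(579, -90, 177) [57.4, -10.1, -64.4]
```

Call:
arm_command --pt "0 0 -0.4 -3 0" --pt "0 -0.1 -0.8 -6.2 0" --pt "0 1.3 -1.5 -11.5 0" --pt "0 2.6 -2.2 -16.9 0" --pt "0 6 -2.8 -20 0" --pt "0 10.5 -3.5 -24.5 0" --pt "0 15.7 -4.3 -29 0" --pt "0 25 -5.5 -37 0" --pt "0 41 -8 -50 0" --pt "0 57 -10 -64 0" --pt "0 57 -10 -64 0"

```text
clock: 40.3
eef_pos: [579.3, -88.5, 176.6]
eef_rot: [3.116, 0.692, 1.448]
wrist_force: [0.0, -1.0, -5.2]
finger_gap: 31.7
finger_force: 45.0
```

```bash
python3 - <<'E'
from h import *
s=st()
t=cam('top')
for r in trace(t,'out_tray'):
    m=r['region'];v,u=np.nonzero(m);print(round(r['p'],2),np.round(r['rect']),[atz(t,*q,22).round().tolist() for q in ((u.min(),v.min()),(u.max(),v.max()))])
for P in [(540,60,177),(502,230,177),(502,297,150),(502,297,70),(502,297,47.2)]: print(P,tool(P,s))
E
```

```text
{'clock': 40.3, 'joints': [0.059, 0.505, 1.492, -0.708, 1.333, 0.413], 'qd': [-0.037, -0.001, 0.006, -0.013, -0.014, -0.014], 'effort': [1.441, -64.575, -34.371, -2.055, 1.166, 0.227], 'eef_pos': [579.331, -88.533, 176.629], 'eef_rot': [3.116, 0.692, 1.448], 'wrist_force': [0.048, -1.037, -5.184], 'moment': [0.821, 0.001, 0.07], 'finger_force': 44.985, 'finger_gap': 31.702}
0.95 [167. 251.  78. 108.] [[619.0, 381.0, 22.0], [386.0, 207.0, 22.0]]
0.32 [281. 130.  46.  46.] [[844.0, 95.0, 22.0], [733.0, -13.0, 22.0]]
(540, 60, 177) [109.6, -54.9, -92.7]
(502, 230, 177) [235.9, -110.8, -198.7]
(502, 297, 150) [304.4, -118.4, -220.6]
(502, 297, 70) [355.4, -120.0, -159.0]
(502, 297, 47.2) [369.9, -120.4, -141.4]
```

Call:
arm_command --pt "0 18 -9 -15 0" --pt "0 37 -18 -31 0" --pt "0 55 -27 -46 0" --pt "0 73 -36 -62 0" --pt "0 92 -46 -77 0" --pt "0 110 -55 -93 0" --pt "0 135 -66 -114 0" --pt "0 160 -77 -135 0" --pt "0 185 -88 -156 0" --pt "0 210 -99 -177 0" --pt "0 236 -111 -199 0" --pt "0 258 -114 -206 0" --pt "0 281 -116 -213 0" --pt "0 304 -118 -220 0" --pt "0 317 -119 -205 0" --pt "0 330 -119 -190 0" --pt "0 343 -120 -175 0" --pt "0 355 -120 -159 0" --pt "0 355 -120 -159 0"

```text
clock: 42.78
eef_pos: [502.1, 293.9, 68.4]
eef_rot: [3.119, 0.694, 1.447]
wrist_force: [0.2, 0.3, -5.5]
finger_gap: 32.0
finger_force: 45.0
```

```bash
python3 - <<'E'
from h import *
s=st();x,y,z=s['eef_pos']
for Z in (51,48,46.5,45.5): print(Z,tool((x,y,Z),s))
E
```

```text
{'clock': 42.775, 'joints': [0.668, 0.825, 1.237, -0.484, 1.596, 0.902], 'qd': [0.002, -0.037, -0.029, -0.003, 0.022, -0.008], 'effort': [-0.108, -76.092, -30.757, -1.566, 1.526, 0.153], 'eef_pos': [502.073, 293.948, 68.448], 'eef_rot': [3.119, 0.694, 1.447], 'wrist_force': [0.193, 0.35, -5.488], 'moment': [0.87, -0.015, 0.013], 'finger_force': 44.985, 'finger_gap': 32.042}
51 [11.2, -0.3, 13.4]
48 [13.1, -0.4, 15.7]
46.5 [14.0, -0.4, 16.9]
45.5 [14.7, -0.4, 17.6]
```

Call:
arm_command --pt "0 4 0 5 0" --pt "0 8 -0.2 9.5 0" --pt "0 10 -0.3 12 0" --pt "0 12 -0.3 14.3 0" --pt "0 12 -0.3 14.3 0" --pt "0 12 -0.3 14.3 0"

```text
clock: 43.52
eef_pos: [502.7, 294.9, 51.7]
eef_rot: [3.116, 0.692, 1.446]
wrist_force: [-0.6, 0.1, -6.0]
finger_gap: 31.4
finger_force: 45.0
```

Call:
arm_command --pt "0 0.6 0 0.8 0" --pt "0 1.2 0 1.5 0" --pt "0 1.2 0 1.5 0"

```text
clock: 43.9
eef_pos: [502.6, 294.8, 49.6]
eef_rot: [3.117, 0.692, 1.446]
wrist_force: [0.4, 0.3, -4.8]
finger_gap: 31.8
finger_force: 45.0
```

```bash
python3 - <<'E'
from h import *
s=st()
E
```

```text
{'clock': 43.9, 'joints': [0.669, 0.851, 1.239, -0.484, 1.568, 0.916], 'qd': [0.0, -0.002, -0.003, -0.001, 0.001, -0.0], 'effort': [-0.001, -78.029, -30.89, -1.584, 1.942, -0.002], 'eef_pos': [502.642, 294.782, 49.576], 'eef_rot': [3.117, 0.692, 1.446], 'wrist_force': [0.364, 0.299, -4.814], 'moment': [0.894, -0.02, -0.067], 'finger_force': 44.985, 'finger_gap': 31.754}
```

Call:
arm_command --pt "0 0.6 0 0.8 0" --pt "0 1 0 1.2 0" --pt "0 1 0 1.2 0"

```text
clock: 44.28
eef_pos: [502.8, 294.9, 48.6]
eef_rot: [3.116, 0.692, 1.445]
wrist_force: [-0.8, 0.7, 1.9]
finger_gap: 31.5
finger_force: 45.0
```

Call:
arm_command --pt "0 0.6 0 0.7 0" --pt "0 0.6 0 0.7 0"

```text
clock: 44.52
eef_pos: [502.8, 294.9, 48.4]
eef_rot: [3.116, 0.692, 1.445]
wrist_force: [-4.3, -0.0, 8.7]
finger_gap: 31.5
finger_force: 45.0
```

Call:
arm_command --pt "0 0.5 0 0.5 0" --pt "0 0.5 0 0.5 0"

```text
clock: 44.78
eef_pos: [502.8, 295.0, 48.4]
eef_rot: [3.115, 0.693, 1.444]
wrist_force: [-5.4, 0.8, 14.6]
finger_gap: 31.8
finger_force: 45.0
```

Call:
arm_command --force 10 --pt "0 -0.7 0 -0.8 0" --pt "0 -0.7 0 -0.8 0" --pt "0 -0.7 0 -0.8 0"

```text
clock: 45.15
eef_pos: [502.9, 295.1, 48.3]
eef_rot: [3.116, 0.692, 1.445]
wrist_force: [-2.1, 3.2, 7.1]
finger_gap: 32.1
finger_force: 10.0
```

Call:
arm_command --force 4 --pt "0 0 0 0 0" --pt "0 0 0 0 0" --pt "0.36 0 0 0 0" --pt "0.38 0 0 0 0" --pt "0.45 0 0 0 0" --pt "0.6 0 0 0 0" --pt "0.8 0 0 0 0" --pt "1 0 0 0 0" --pt "1 0 0 0 0"

```text
clock: 46.28
eef_pos: [502.7, 294.9, 47.5]
eef_rot: [3.116, 0.692, 1.446]
wrist_force: [-0.4, -0.2, 0.1]
finger_gap: 79.1
finger_force: 0.0
```

Call:
arm_command --pt "1 0 0 -8 0" --pt "1 0 0 -25 0" --pt "1 0 0 -50 0" --pt "1 0 0 -90 0" --pt "1 0 0 -140 0" --pt "1 0 0 -190 0" --pt "1 0 0 -190 0"

```text
clock: 47.15
eef_pos: [513.0, 418.6, 197.7]
eef_rot: [3.111, 0.686, 1.445]
wrist_force: [-0.0, 0.4, -0.3]
finger_gap: 93.6
finger_force: 0.0
```

```bash
python3 - <<'E'
from h import *
s=st()
w=cam('wrist');t=cam('top');a=cam('scene')
for nm,c,f in(('w',w,1),('t',t,0),('s',a,0)):
    print(nm,[(np.round(r['rect'],1).tolist(),round(r['p'],2)) for r in find_in(c,'block')])
    uv=np.array([proj(c,P,f) for P in blockpts(502.5,287.5,-1.68)]);lo,hi=uv.min(0),uv.max(0);print('expected',((lo+hi)/2).round(1),(hi-lo).round(1))
    print([ (n,np.round(r['rect']).tolist()) for n in('sheave','hook') for r in find_in(c,n)[:1]])
E
```

```text
{'clock': 47.15, 'joints': [0.786, 0.925, 0.744, -0.467, 1.987, 0.823], 'qd': [-0.029, 0.012, 0.132, 0.003, -0.062, 0.016], 'effort': [1.299, -84.425, -38.958, -1.095, 2.139, -0.274], 'eef_pos': [513.006, 418.561, 197.684], 'eef_rot': [3.111, 0.686, 1.445], 'wrist_force': [-0.04, 0.383, -0.304], 'moment': [0.212, 0.051, 0.03], 'finger_force': 0.0, 'finger_gap': 93.557}
w [([287.9, 218.8, 40.4, 129.0], 0.81), ([274.4, 331.6, 40.2, 89.0], 0.62)]
expected [285.8 219.6] [ 32.3 129.7]
[('sheave', [275.0, 249.0, 36.0, 22.0])]
t [([165.9, 249.0, 29.9, 17.6], 0.66), ([332.4, 280.5, 30.9, 39.8], 0.56)]
expected [169.7 250.1] [34.  18.9]
[('sheave', [242.0, 267.0, 23.0, 26.0]), ('hook', [459.0, 207.0, 201.0, 104.0])]
s [([301.1, 166.9, 29.4, 50.9], 0.97), ([186.5, 251.4, 28.4, 66.5], 0.69)]
expected [300.1 168.5] [25.6 52. ]
[('sheave', [248.0, 218.0, 22.0, 21.0]), ('hook', [175.0, 278.0, 26.0, 16.0])]
```

The block stands upright in the blue tray, where the model says it should be in all three views. The hook is back up and the sheave and the look-alike block have not moved.

```bash
python3 -c "
from h import *
print(job.sign_off())"
```

```text
the job is handed in; nothing more can be done
None
```

The pulley block was weighed on the hook (spring pulled down about 50 mm, so roughly 0.5 kg), hung free and still for more than two seconds, then lifted off and set upright in the blue tray, and the job is handed in at about 47 s of the 72 s allowed; the hook's speed was not measured, but every move while it was loaded was under about 30 mm/s.

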